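Ready the slide viewer: open its light window and click the ring to its mark

ROBOT

A 6-joint arm with a two-finger parallel gripper is mounted at the origin on the work surface. World frame = base frame: x ahead of the robot, y to its left, z up, the work surface at z = 0. Lengths are in mm, angles in rad, forces in N, time in s.
With the tool pointing down it reaches from about 400 to 925 mm from the base axis. Payload 12.5 kg.
Tool frame: the origin (TCP) lies on the mounting face of the last link; the fingertips stand 190 mm ahead of it and the grasp point (between the pads) lies 171 mm ahead of it; z points along the fingers, y is the line along which they close (so a half turn about z gives the same grasp; the last joint's range is limited). The gripper opens to 95 mm and grips with 3 to 60 N. Pads are 20 mm wide; open, the fingers measure 119 mm over their backs; the gripper's body (75 mm by 180 mm) begins 59 mm behind the grasp point.
Start: joints at [-1.407, 0.491, 1.559, -0, 1.092, -0.106], TCP at [166.606, -602.385, 404.761] pointing down, gripper open.
Joint ranges: [-3.1, 3.1], [-0.84, 2.19], [0.05, 2.79], [-1.13, 4.28], [0.06, 2.93], [-2.69, 2.69]. Speed limits (rad/s): [2.22, 2.22, 2.79, 3.14, 3.14, 3.14].

INTERFACE

Orientations are given as [roll, pitch, yaw] about the fixed x, y, z axes, in that order (R = Rz(yaw) Ry(pitch) Rx(roll)).
In Python, from cell import env gives the robot as it stands.
- The arm moves only by the tool carry_out, never from a script. Its argument "series" is a list of rows, each a list of 5 numbers: the shift along the tool's x, y, z in m, then the turn about the tool's z in degrees, then the opening, from 0 (shut) to 1 (fully open). A call has 1 to 20 rows; each row is the pose to reach, as a shift and turn from the pose commanded when the call began, along the tool's axes at that moment; what a row does not reach only later rows make up. A row lasts 1/8 s, in which the tool goes at most 62.5 mm and 10.7 degrees, less where a joint would pass 70% of its speed; a pose out of reach is approached as far as the arm can. A call with a gripper value outside its range is refused whole. The fingers move at their own pace and stop on an object; the grip force is fixed at half the most. Time passes only in rows, so rows that repeat a pose let the fingers close. It gives the time, the measured TCP pose, the force, the opening and the grip force at its end, in the units of the state.
- env.state(): the state, without advancing time (a new reading comes with each control period).
- env.read_camera(name): name is "side" or "top" or "wrist"; returns (picture, depth): 420x560x3 uint8, red, green, blue; 420x560 float32, mm along the optical axis (not along the pixel's ray), 0 where there is no reading.
- env.get_calibration(name): a dict with "intrinsics" (3x3 intrinsics, pixels), "cam_to_world" (4x4, takes a point from camera to world coordinates); the wrist camera has in their place "T_tool_cam" (4x4, takes a point from camera to tool coordinates, whose origin is the TCP and whose axes are the flange's). Camera axes: x right, y up, looking along -z (the intrinsics and any distortion apply to the point x, -y, -z); pixel columns grow to the right and rows downward; lengths in mm; the calibration is good to about 2 mm. A picture is of the moment at which its call begins: read the wrist's pose just before it. get_calibration takes no time and is no camera call.
- env.job_done(): hands the job in; it is judged then, once.
The state is a dict: "t": time; "joints": joint angles; "qvel": joint speeds; "tau": joint torques, N m; "eef_pos": TCP position; "tcp_rot": TCP orientation; "ft_force": force on the tool from outside, world axes, zero at the start; "moment": the same for the moment, N m; "opening": opening from 0.0 (shut) to 1.0 (fully open); "grip_force": force on a finger pad.
Only numpy, scipy, OpenCV 4.12 (cv2) and the standard library are available. Lean on these libraries where they do the work, as an engineer would, in place of code of your own. Each camera call takes 0.05 s, during which the arm holds its last target. There are 200 camera calls.

TASK

Get the slide viewer ready for use: swing the flat metal cover on its deck sideways, well away, so that the whole round light window is clear. Then turn the knurled ring on the slanted viewing tube until it clicks into the stop where its rib lines up with the rib on the collar below it, and let go. Leave the collar and everything else on the bench where it is.

Things in the scene. Friction and masses are not known exactly. Their poses are not given: they have to be found in the camera images.
- viewer: Slide viewer, a fixed white instrument, origin centre of its underside. Base 200 mm along its x (front to back) x 340 mm along its y, deck 50 mm above the table; x to its back (away from the robot), y to its left, z up. Round window and cover in the left half; in the right half (y -35 to -135 mm) a housing 114 mm tall, from which a black tube rises, leaning to the front (-x) 35 degrees from vertical.
- window (a point): Centre of the round light window in the black deck, on the glass, 52 mm above the table: 44 mm wide white glass in a 56 mm metal bezel. Same axes as the viewer.
- cover_pivot (a point): Pivot screw (vertical axis) of the flat aluminium window cover, 48 mm behind the window's centre (viewer's +x); origin on the cover's top face, 59 mm above the table, screw head 4 mm higher. The cover is 5 mm thick: a 60 mm disc centred 48 mm from the pivot, an arm, and beyond the disc an upright tab. Frame turns with the cover: -x points from the pivot to the tab, z up.
- cover_tab (a point): Middle of the cover's upright thumb tab: a block 24 mm long (this frame's x, towards the pivot), 10 mm thick (y, the way it moves), its centre 87 mm from the pivot. Foot on the cover 59 mm, this point 72 mm, top 80 mm above the table. Both flanks are free: pinch it from above across its 10 mm or push a flank.
- cover (a joint): Swing of the cover, rad: 0 = disc centred over the window; grows clockwise seen from above (the tab goes from the front to the viewer's left, +y, away from the tube) to a stop at 1.6. The window is wholly clear from 1.15 on. Stiff: stays where left; moving it takes about 1.5 N at the tab.
- ring_center (a point): Centre of the grey knurled click ring, on the tube's axis, half-way up the ring, 147 mm above the table. Ring 60 mm in diameter, 32 mm high. Frame turns with it: z = tube axis, up and to the viewer's front; x to the ring's rib. Along z: ring -16 to +16 mm; 44 mm wide rubber eyecup up to +42, nothing beyond; index collar, 60 mm wide, -39 to -21. Grip across the diameter, fingers along the tube.
- ring_rib (a point): Lower end of the rib on the ring's outside, at the ring's lower edge, 36 mm from the tube axis. The rib is an aluminium bar 14 mm wide, 32 mm long along the tube, 6 mm proud of the ring; its outer face is at this point. Same axes as the ring's centre.
- ring (a joint): Angle of the ring on the tube, rad, counter-clockwise positive looking down on the eyecup; 0 = rib to the viewer's back and up. Clicks into stops 0.524 rad (30 degrees) apart, one exactly where ring = index; let go within 10 degrees of a stop it springs in. A click takes 0.1 to 0.2 N m (3 to 7 N at the rim). Travel -1.2 to 1.6. Starts 0.5 to 1.1 rad above the index.
- index (a joint): Angle of the index collar below the ring, same zero and sense as the ring. It is clamped and must be left as it is; it differs from start to start (-0.25 to 0.25).
- index_rib (a point): Upper end of the rib on the index collar, the mark of the wanted stop: an aluminium bar 14 mm wide, 16 mm long along the tube, 6 mm proud, its outer face at this point, 36 mm from the tube axis, 5 mm below the ring's lower edge. Frame: z = tube axis, x from the axis to this rib.
- oil_jar: Bystander, leave alone: small closed glass jar with black cap, 36 mm across, 50 mm tall, standing on the viewer's deck between the tube's housing and the cover. Origin at the centre of its underside.
- reagent: Bystander, leave alone: closed amber bottle, 66 mm across, 150 mm tall, on the table to the right of the viewer. Origin at the centre of its underside.
- beaker: Bystander, leave alone: glass beaker, 72 mm across, 90 mm tall, to the left of the viewer. Origin at the centre of its underside.
- slide_box: Bystander, leave alone: flat blue slide box, 90 x 180 x 35 mm, on the table to the front left of the viewer. Origin at the centre of its underside.
- dish_stack: Bystander, leave alone: two stacked clear dishes, 90 mm across, together 27 mm tall, front right of the viewer. Origin at the centre of its underside.

How it is judged (in metres and radians):
On the way, in this order (a step that is already met when the one before it is completed fails the run):
1. the cover is swung aside and the window is wholly clear (value of joint cover above 1.2 rad), for 0.2 s.
2. the ring stands in the stop at the index rib (angle between the x axis of ring_rib and the x axis of index_rib, either way round below 0.1 rad and value of joint cover above 1.2 rad), for 0.2 s.
At the end, for the whole second after the job is handed in: The cover stands more than 1.2 rad open (window wholly clear) and the ring stays in the stop at the index rib, the two ribs in line within 0.1 rad (all of step 2); the robot touches nothing.
It fails at once if the clamped index collar is turned (more than 5 mm at its rib) (distance of index_rib from where it was at the start of the episode above 0.005 m).
It fails at once if a bystander is shifted by more than 30 mm or knocked over (distance of any of oil_jar, reagent, beaker, slide_box, dish_stack from where it was at the start of the episode above 0.03 m or angle between any of oil_jar, reagent, beaker, slide_box, dish_stack's own z axis and vertical above 0.5 rad).
It also fails if it takes over 51 s, if anything falls off the work surface, if the arm or the gripper's body presses on something with over 40 N, if the wrist force passes 120 N, or if a joint passes its speed limit or range.

## Working session

There is one attempt and no reset: what is moved stays moved. The work goes in short steps, Python scripts to look and compute and a tool call to move; the robot and the scene stay as the last step left them, time stands still between calls to the robot, and variables do not carry over. Pictures are saved under pics/ and viewed, at most 10 in all, crops included, and the job is handed in when it is done.

Besides the shell and the picture viewer there is one more tool, called after ">>>" as a command line: name --pt "numbers of a row" for each row, then --argument value for the rest. carry_out: Moves the arm, as the interface text tells. Its arguments: {"type":"object","properties":{"series":{"type":"array","items":{"type":"array","items":{"type":"number"}}}},"required":["series"]}

```bash
mkdir -p pics
cat > h.py <<'E'
import numpy as np, cv2
from cell import env
from scipy.spatial.transform import Rotation as R
def T_tool(s):
    T=np.eye(4);T[:3,:3]=R.from_euler('xyz',s['tcp_rot']).as_matrix();T[:3,3]=s['eef_pos'];return T
def shot(name,f):
    s=env.state();p,d=env.read_camera(name);c=env.get_calibration(name)
    T=c['cam_to_world'] if 'cam_to_world' in c else T_tool(s)@c['T_tool_cam']
    cv2.imwrite(f'pics/{f}.png',p[:,:,::-1]);np.savez(f'pics/{f}.npz',p=p,d=d,K=c['intrinsics'],T=T);return p,d
def pt(f,u,v,z=None):
    a=np.load(f'pics/{f}.npz');K,T,d=a['K'],a['T'],a['d']
    r=np.array([(u-K[0,2])/K[0,0],-(v-K[1,2])/K[1,1],-1.])
    if z is None: return (T@np.r_[r*d[int(round(v)),int(round(u))],1])[:3]
    w=T[:3,:3]@r; return T[:3,3]+w*(z-T[2,3])/w[2]
E
python3 - <<'E'
from h import *
s=env.state();print(s)
for n in('top','side'):
    shot(n,n+'0');c=env.get_calibration(n);print(c)
a=cv2.imread('pics/top0.png')
E
```

```text
{'t': 0.0, 'joints': array([-1.40658553e+00,  4.91586836e-01,  1.55943013e+00, -6.59649655e-07,
        1.09168129e+00, -1.05603462e-01]), 'qvel': array([ 0.00025436, -0.00100304, -0.00012922,  0.00093396, -0.0012144 ,
        0.00115338]), 'tau': array([-1.55285801e-03, -6.12649727e+01, -2.58191818e+01,  6.91679539e-02,
        4.81370639e-02, -8.39010977e-05]), 'eef_pos': array([ 166.61176059, -602.36254224,  404.15133384]), 'tcp_rot': array([-3.14049315e+00, -1.15956878e-04,  2.69814503e-01]), 'ft_force': array([-0.15507701,  0.32585675,  0.2809743 ]), 'moment': array([ 0.00931485, -0.00942525, -0.02242857]), 'grip_force': 0.0, 'opening': 1.001019965327203}
{'intrinsics': array([[452.11310061,   0.        , 281.92657385],
       [  0.        , 452.11310061, 210.24023485],
       [  0.        ,   0.        ,   1.        ]]), 'cam_to_world': array([[ 6.16684341e-04,  9.97386729e-01, -7.22449414e-02,
         4.15561990e+02],
       [-9.99975520e-01,  1.11859871e-03,  6.90714466e-03,
        -9.72727214e+00],
       [ 6.96990752e-03,  7.22389133e-02,  9.97363003e-01,
         1.21677613e+03],
       [ 0.00000000e+00,  0.00000000e+00,  0.00000000e+00,
         1.00000000e+00]])}
{'intrinsics': array([[508.83208229,   0.        , 279.83777477],
       [  0.        , 508.83208229, 214.36533658],
       [  0.        ,   0.        ,   1.        ]]), 'cam_to_world': array([[-8.99678961e-01,  2.76279870e-01, -3.38004735e-01,
         5.53546188e+01],
       [-4.36363694e-01, -5.91879246e-01,  6.77691438e-01,
         8.98476604e+02],
       [-1.28254854e-02,  7.57197723e-01,  6.53059809e-01,
         1.00849541e+03],
       [ 0.00000000e+00,  0.00000000e+00,  0.00000000e+00,
         1.00000000e+00]])}
```

View pics/top0.png

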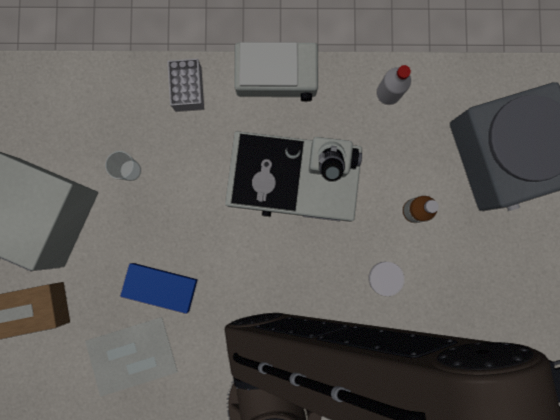

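View pics/side0.png

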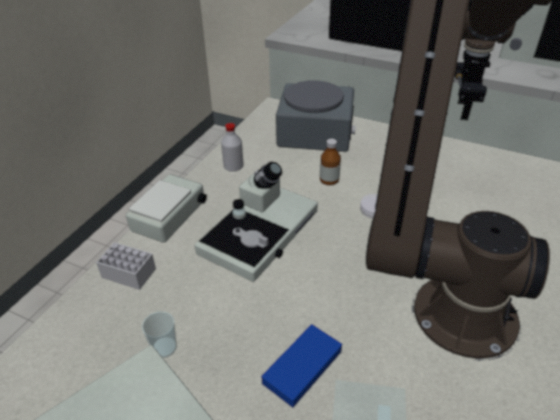

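The top view shows the viewer at about (293,176). The cover disc is at (263,182), its pivot at (266,163), its tab at (262,198), and the tube's eyecup at (332,172). The side view agrees and shows nothing lying on the deck except the jar. Next I'll enlarge the crop.

Run:
```python
from h import *
a=cv2.imread('pics/top0.png')[120:230,220:370]
cv2.imwrite('pics/top0c.png',cv2.resize(cv2.convertScaleAbs(a,alpha=1.6),None,fx=5,fy=5,interpolation=cv2.INTER_CUBIC))
for n,u,v in(('disc',263,182),('pivot',266,163),('tab',262,198),('eyecup',332,172),('jar',292,152),('deckmid',285,200)):print(n,pt('top0',u,v).round(1))
```

```text
disc [572.3  31.1  59.9]
pivot [621.5  23.5  61.4]
tab [529.1  32.8  77.4]
eyecup [ 578.6 -132.   186.3]
jar [643.1 -42.6  97.2]
deckmid [526.4 -25.7  52.8]
```

View pics/top0c.png

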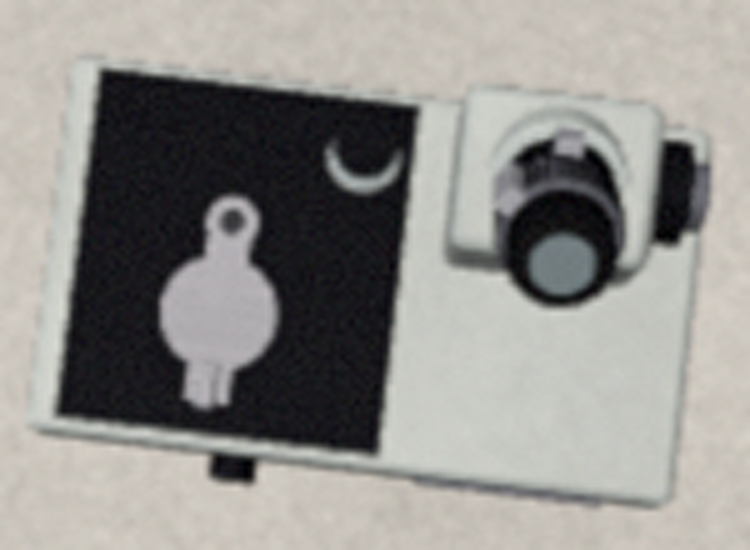

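The crop shows the pivot at (232,221), the tab at (208,383) and the left deck edge running from (100,70) to (57,413). That gives a viewer yaw of about −0.125 rad with the cover near 0. The ring rib is on the left at (510,195) and the collar rib is at the back at (570,143). I'll move above the tab and look from there.

>>> carry_out --pt "0.511 -0.484 0 -67.4 0" --pt "0.511 -0.484 0 -67.4 0" --pt "0.511 -0.484 0 -67.4 0" --pt "0.511 -0.484 0 -67.4 0" --pt "0.511 -0.484 0 -67.4 0" --pt "0.511 -0.484 0 -67.4 0" --pt "0.511 -0.484 0 -67.4 0" --pt "0.511 -0.484 0 -67.4 0" --pt "0.511 -0.484 0 -67.4 0" --pt "0.511 -0.484 0 -67.4 0" --pt "0.511 -0.484 0 -67.4 0" --pt "0.511 -0.484 0 -67.4 0" --pt "0.511 -0.484 0 -67.4 0" --pt "0.511 -0.484 0 -67.4 0" --pt "0.511 -0.484 0 -67.4 0"

```text
t: 1.98
eef_pos: [529.7, -0.9, 404.9]
tcp_rot: [3.142, 0.0, 1.444]
ft_force: [0.5, 0.2, -0.4]
opening: 0.006
grip_force: 0.0
```

Run:
```python
from h import *
s=env.state();print(s['t'],s['eef_pos'],s['tcp_rot'],s['joints'])
shot('wrist','w1');print(env.get_calibration('wrist'))
K=np.load('pics/w1.npz');iT=np.linalg.inv(K['T'])
for P in((533.7,34.8,80),(620,24,63),(602,-136,147)):
    q=iT@np.r_[P,1];print(K['K'][0,2]-K['K'][0,0]*q[0]/q[2],K['K'][1,2]+K['K'][1,1]*q[1]/q[2])
```

```text
1.975 [529.6782061   -0.92703144 404.85947902] [3.14154612e+00 1.99555010e-04 1.44436213e+00] [-1.26457331e-01  3.55856299e-01  1.79126384e+00 -2.38004437e-04
  9.94425986e-01  1.06562861e-04]
{'intrinsics': array([[320.51257717,   0.        , 281.5495294 ],
       [  0.        , 320.51257717, 211.01471038],
       [  0.        ,   0.        ,   1.        ]]), 'T_tool_cam': array([[-6.41134489e-04,  9.62209462e-01,  2.72309642e-01,
         7.70454986e+01],
       [ 9.99999790e-01,  5.89965908e-04,  2.69779558e-04,
         4.99374985e-01],
       [ 9.89310379e-05,  2.72309757e-01, -9.62209637e-01,
         2.09994789e+01],
       [ 0.00000000e+00,  0.00000000e+00,  0.00000000e+00,
         1.00000000e+00]])}
280.52158053379566 165.3359385247414
367.73199015898 162.80537160380894
381.72907317732984 357.94579028777457
```

View pics/w1.png

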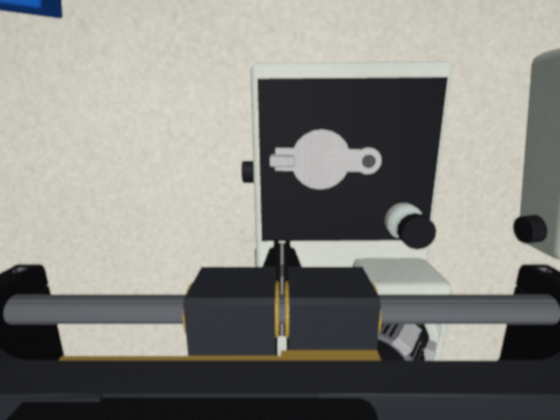

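The wrist view shows the tab at (282,161), the pivot screw at (369,160) and the jar cap at (416,231). All are within about 4 px of prediction. Now I'll compute the push arc.

Run:
```python
from h import *
piv=pt('w1',369,160.5,63);tab=pt('w1',282,161,80);print(piv,tab,np.linalg.norm((piv-tab)[:2]),pt('w1',369,160),pt('w1',416,231))
s=env.state();Rt=R.from_euler('xyz',s['tcp_rot']).as_matrix();p0=s['eef_pos']
piv[:2]=(piv[:2]+[620.5,24])/2
yw=-0.125;xh=np.array([np.cos(yw),np.sin(yw)]);yh=np.array([-np.sin(yw),np.cos(yw)])
for off,z,phis in((27,404,[0]),(27,257,[0]),(15,257,np.arange(0,1.56,.15))):
  for f in phis:
    rad=-np.cos(f)*xh+np.sin(f)*yh; tan=np.sin(f)*xh+np.cos(f)*yh
    w=np.r_[piv[:2]+87*rad-off*tan,z]
    d=Rt.T@(w-p0)/1000;print(off,round(f,2),d.round(4),round(np.degrees(f),1))
```

```text
[621.37637805  26.13157754  63.        ] [535.60529939  38.67706546  80.        ] 86.6837193578386 [621.43216297  26.60979084  62.88370414] [652.32635488 -39.723953    99.62597164]
27 0 [0.01   0.0002 0.0009] 0.0
27 0 [0.0101 0.0002 0.1479] 0.0
15 0.0 [0.0221 0.0002 0.1479] 0.0
15 0.15 [ 0.0352 -0.0011  0.1479] 8.6
15 0.3 [ 0.0485 -0.0004  0.1479] 17.2
15 0.45 [0.0614 0.0023 0.1479] 25.8
15 0.6 [0.0738 0.0069 0.1479] 34.4
15 0.75 [0.0854 0.0132 0.1479] 43.0
15 0.9 [0.0959 0.0213 0.1479] 51.6
15 1.05 [0.1051 0.0308 0.1479] 60.2
15 1.2 [0.1128 0.0416 0.1479] 68.8
15 1.35 [0.1187 0.0534 0.1479] 77.3
15 1.5 [0.1229 0.0659 0.1479] 85.9
```

>>> carry_out --pt "0.008 0 0.05 0 0" --pt "0.008 0 0.1 0 0" --pt "0.008 0 0.14 0 0" --pt "0.008 0 0.148 0 0" --pt "0.008 0 0.148 0 0" --pt "0.022 0 0.148 0 0" --pt "0.035 -0.001 0.148 8.6 0" --pt "0.0485 0 0.148 17.2 0" --pt "0.0615 0.002 0.148 25.8 0" --pt "0.074 0.007 0.148 34.4 0" --pt "0.0855 0.013 0.148 43 0" --pt "0.096 0.021 0.148 51.6 0" --pt "0.105 0.031 0.148 60.2 0" --pt "0.113 0.0415 0.148 68.8 0" --pt "0.119 0.0535 0.148 77.3 0" --pt "0.123 0.066 0.148 85.9 0" --pt "0.123 0.066 0.148 85.9 0"

```text
t: 4.15
eef_pos: [611.2, 115.0, 257.9]
tcp_rot: [-3.141, -0.002, -0.052]
ft_force: [-0.0, 0.2, -0.2]
opening: 0.005
grip_force: 0.0
```

>>> carry_out --pt "-0.02 0 0 0 0" --pt "-0.02 0 -0.05 0 0" --pt "-0.02 0 -0.1 0 0" --pt "-0.03 0 -0.147 0 0" --pt "-0.0765 0.06 -0.147 4.2 1" --pt "-0.0765 0.12 -0.147 4.2 1" --pt "-0.0765 0.18 -0.147 4.2 1" --pt "-0.0765 0.24 -0.147 4.2 1" --pt "-0.0765 0.245 -0.147 4.2 1" --pt "-0.0765 0.245 -0.147 4.2 1" --pt "-0.0765 0.245 -0.147 4.2 1"

```text
t: 5.52
eef_pos: [521.5, -125.0, 404.0]
tcp_rot: [-3.142, -0.0, -0.124]
ft_force: [0.7, -0.2, -0.5]
opening: 0.685
grip_force: 0.0
```

Run:
```python
from h import *
s=env.state();print(s['t'],s['eef_pos'],s['tcp_rot'],s['joints'])
p,d=shot('wrist','w2')
yw=-0.125;Rz=R.from_euler('z',yw).as_matrix()
K=np.load('pics/w2.npz');iT=np.linalg.inv(K['T'])
a=Rz@[-.574,0,.819]
C=np.array([602,-136,147])
for P in(C,C+42*a,C-39*a):
    q=iT@np.r_[P,1];print((K['K'][0,2]-K['K'][0,0]*q[0]/q[2]).round(),(K['K'][1,2]+K['K'][1,1]*q[1]/q[2]).round())
im=p[:,:,::-1]
cv2.imwrite('pics/w2c.png',np.hstack([cv2.resize(im,(400,300)),cv2.resize(im[100:250,180:380],(400,300),interpolation=cv2.INTER_CUBIC)]))
```

```text
5.525 [ 521.45843044 -124.99213375  403.97944724] [-3.14155116e+00 -2.69767230e-04 -1.23862292e-01] [-3.58481149e-01  3.66036700e-01  1.77726004e+00  1.22637401e-04
  9.98043181e-01  1.33611101e+00]
283.0 114.0
284.0 154.0
283.0 85.0
```

View pics/w2c.png

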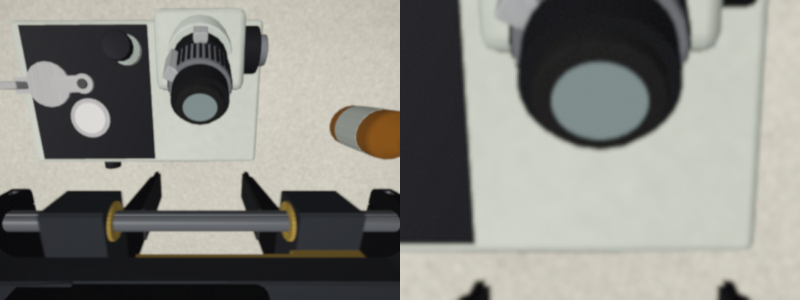

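The cover now lies fully to the left and the window is clear. The eyecup is at about (280,151) and the ribs are just above it, so I'll enlarge that part.

Run:
```python
from h import *
im=cv2.imread('pics/w2.png')[20:190,190:370]
cv2.imwrite('pics/w2d.png',cv2.resize(cv2.convertScaleAbs(im,alpha=1.4),None,fx=3.5,fy=3.5,interpolation=cv2.INTER_CUBIC))
yw=-0.125;Rz=R.from_euler('z',yw).as_matrix();K=np.load('pics/w2.npz');iT=np.linalg.inv(K['T'])
for u,v in((280,151),(283,130)): print(pt('w2',u,v))
C=pt('w2',280,151,181)-42*(Rz@[-.574,0,.819]);print('C',C)
B=Rz@np.array([[.819,0,-.574],[0,1,0],[.574,0,.819]])
def pr(P):
    q=iT@np.r_[P,1];return np.array([K['K'][0,2]-K['K'][0,0]*q[0]/q[2],K['K'][1,2]+K['K'][1,1]*q[1]/q[2]])
for n,s in(('ring+16',16),('ring-16',-16),('index-21',-21)):
  for th in(-.25,0,.25,.5,.75,1,1.25):
    print(n,th,((pr(C+B@[36*np.cos(th),36*np.sin(th),s])-[190,20])*3.5).round())
```

```text
[ 580.20753848 -131.01505972  182.44143218]
[ 592.67233182 -134.39114279  189.98765006]
C [ 603.99887572 -133.9980933   146.602     ]
ring+16 -0.25 [368. 196.]
ring+16 0 [315. 190.]
ring+16 0.25 [262. 196.]
ring+16 0.5 [214. 214.]
ring+16 0.75 [174. 243.]
ring+16 1 [146. 278.]
ring+16 1.25 [130. 318.]
ring-16 -0.25 [363. 109.]
ring-16 0 [315. 102.]
ring-16 0.25 [268. 109.]
ring-16 0.5 [224. 126.]
ring-16 0.75 [188. 154.]
ring-16 1 [162. 188.]
ring-16 1.25 [147. 227.]
index-21 -0.25 [363.  96.]
index-21 0 [315.  90.]
index-21 0.25 [268.  96.]
index-21 0.5 [225. 114.]
index-21 0.75 [190. 141.]
index-21 1 [164. 176.]
index-21 1.25 [149. 214.]
```

View pics/w2d.png

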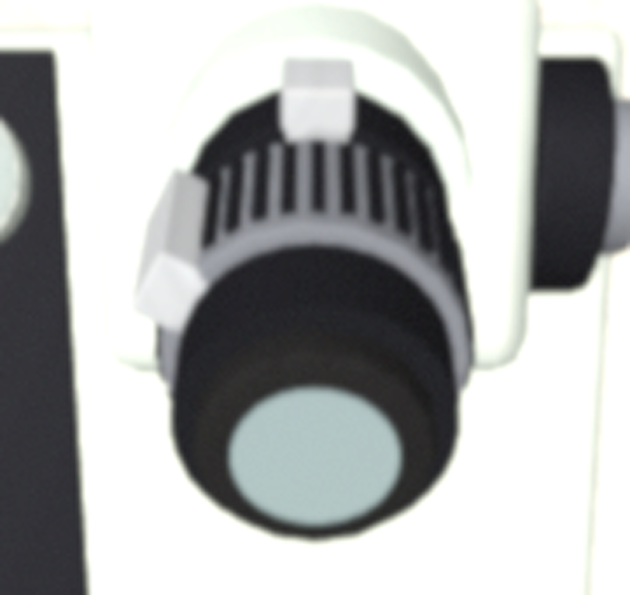

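The collar rib is centred at about (319,95), so index ≈ −0.02. The outer upper edge of the ring rib is at about (146,275), so ring ≈ 1.0, which is two clicks above the index. The ring centre is about (604,−134,147). I'll grip the ring with vertical fingers pre-yawed 20° and turn one click per stroke.

>>> carry_out --pt "0.05 -0.001 0 -10 1" --pt "0.0805 -0.001 0 -20 1" --pt "0.0805 -0.001 0 -20 1" --pt "0.0805 -0.001 0.04 -20 1" --pt "0.0805 -0.001 0.075 -20 1" --pt "0.0805 -0.001 0.075 -20 1" --pt "0.0805 -0.001 0.075 -20 0" --pt "0.0805 -0.001 0.075 -20 0" --pt "0.0805 -0.001 0.075 -20 0" --pt "0.0805 -0.001 0.075 -20 0" --pt "0.0805 -0.001 0.075 -20 0" --pt "0.0805 -0.001 0.075 -20 0" --pt "0.0805 -0.001 0.075 -20 0"

```text
t: 7.2
eef_pos: [601.3, -134.7, 329.4]
tcp_rot: [-3.14, -0.0, 0.222]
ft_force: [-2.4, 8.6, 6.3]
opening: 0.659
grip_force: 30.0
```

>>> carry_out --pt "0 0 0 6 0" --pt "0 0 0 12 0" --pt "0 0 0 18 0" --pt "0 0 0 24 0" --pt "0 0 0 30 0" --pt "0 0 0 36 0" --pt "0 0 0 42 0" --pt "0 0 0 42 0"

```text
t: 8.2
eef_pos: [601.6, -134.0, 329.7]
tcp_rot: [-3.139, 0.0, -0.512]
ft_force: [-0.5, 13.8, 7.4]
opening: 0.669
grip_force: 30.2
```

>>> carry_out --pt "0 0 0 0 1" --pt "0 0 0 0 1" --pt "0 0 0 0 1" --pt "0 0 0 0 1" --pt "0 0 -0.04 0 1" --pt "0 0 -0.075 0 1" --pt "-0.04 0 -0.075 -10 1" --pt "-0.08 0 -0.075 -22 1" --pt "-0.08 0 -0.075 -22 1" --pt "-0.08 0 -0.075 -22 1"

```text
t: 9.45
eef_pos: [532.1, -96.8, 404.0]
tcp_rot: [3.141, -0.001, -0.128]
ft_force: [-0.3, 0.8, 0.4]
opening: 0.997
grip_force: 0.0
```

```bash
cat > look.py <<'E'
from h import *
import sys
f=sys.argv[1];shot('wrist',f);s=env.state();print(s['t'],s['eef_pos'],s['tcp_rot'])
K=np.load(f'pics/{f}.npz');iT=np.linalg.inv(K['T'])
Rz=R.from_euler('z',-.125).as_matrix();C=np.array([604,-134,147.])
B=Rz@np.array([[.819,0,-.574],[0,1,0],[.574,0,.819]])
def pr(P):
    q=iT@np.r_[P,1];return np.array([K['K'][0,2]-K['K'][0,0]*q[0]/q[2],K['K'][1,2]+K['K'][1,1]*q[1]/q[2]])
o=np.maximum(pr(C).round()-[85,85],0).astype(int)
im=cv2.imread(f'pics/{f}.png')[o[1]:o[1]+160,o[0]:o[0]+170]
cv2.imwrite(f'pics/{f}c.png',cv2.resize(cv2.convertScaleAbs(im,alpha=1.4),None,fx=3.5,fy=3.5,interpolation=cv2.INTER_CUBIC))
for n,sz in(('ring+16',16),('ring-16',-16),('index-21',-21)):
  print(n,[(th,*((pr(C+B@[36*np.cos(th),36*np.sin(th),sz])-o)*3.5).round()) for th in(-.25,0,.25,.5,.75)])
E
python3 look.py w3
```

```text
9.5 [532.30787502 -96.94561031 403.8047686 ] [ 3.14131711e+00 -7.69813178e-04 -1.28284959e-01]
ring+16 [(-0.25, np.float64(376.0), np.float64(181.0)), (0, np.float64(324.0), np.float64(175.0)), (0.25, np.float64(271.0), np.float64(182.0)), (0.5, np.float64(221.0), np.float64(200.0)), (0.75, np.float64(179.0), np.float64(227.0))]
ring-16 [(-0.25, np.float64(355.0), np.float64(90.0)), (0, np.float64(308.0), np.float64(85.0)), (0.25, np.float64(260.0), np.float64(91.0)), (0.5, np.float64(215.0), np.float64(108.0)), (0.75, np.float64(176.0), np.float64(135.0))]
index-21 [(-0.25, np.float64(352.0), np.float64(78.0)), (0, np.float64(306.0), np.float64(72.0)), (0.25, np.float64(258.0), np.float64(78.0)), (0.5, np.float64(214.0), np.float64(95.0)), (0.75, np.float64(176.0), np.float64(122.0))]
```

View pics/w3c.png

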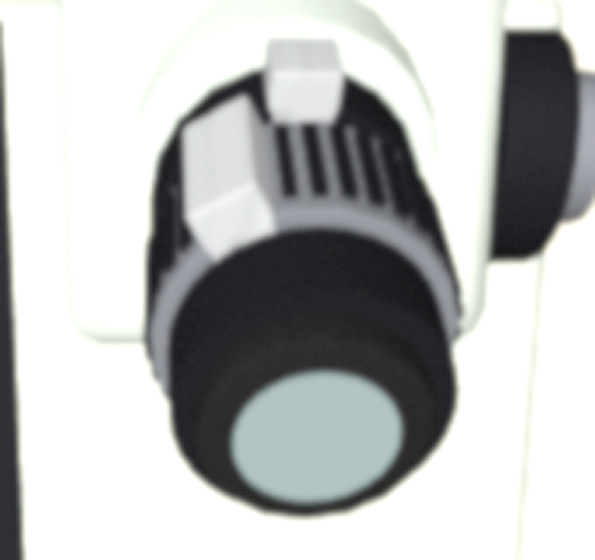

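The ring rib's outer edge is now centred at about (220,203), so ring ≈ 0.5. That is one click done with one to go, so I'll repeat the same stroke.

>>> carry_out --pt "0.04 0.015 0 -10 1" --pt "0.0735 0.0275 0 -20 1" --pt "0.0735 0.0275 0 -20 1" --pt "0.0735 0.0275 0.04 -20 1" --pt "0.0735 0.0275 0.075 -20 1" --pt "0.0735 0.0275 0.075 -20 1" --pt "0.0735 0.0275 0.075 -20 0" --pt "0.0735 0.0275 0.075 -20 0" --pt "0.0735 0.0275 0.075 -20 0" --pt "0.0735 0.0275 0.075 -20 0" --pt "0.0735 0.0275 0.075 -20 0" --pt "0.0735 0.0275 0.075 -20 0" --pt "0.0735 0.0275 0.075 -20 0"

```text
t: 11.12
eef_pos: [601.3, -133.8, 329.6]
tcp_rot: [3.139, -0.001, 0.222]
ft_force: [-0.8, -4.9, 2.6]
opening: 0.657
grip_force: 29.9
```

>>> carry_out --pt "0 0 0 6 0" --pt "0 0 0 12 0" --pt "0 0 0 18 0" --pt "0 0 0 24 0" --pt "0 0 0 30 0" --pt "0 0 0 36 0" --pt "0 0 0 42 0" --pt "0 0 0 42 0"

```text
t: 12.12
eef_pos: [601.4, -133.2, 330.1]
tcp_rot: [-3.141, -0.003, -0.512]
ft_force: [-0.3, -0.4, 7.2]
opening: 0.666
grip_force: 29.9
```

>>> carry_out --pt "0 0 0 0 1" --pt "0 0 0 0 1" --pt "0 0 0 0 1" --pt "0 0 0 0 1" --pt "0 0 -0.04 0 1" --pt "0 0 -0.075 0 1" --pt "-0.04 0.015 -0.075 -10 1" --pt "-0.075 0.03 -0.075 -22 1" --pt "-0.075 0.03 -0.075 -22 1" --pt "-0.075 0.03 -0.075 -22 1"

```text
t: 13.38
eef_pos: [521.6, -122.8, 404.1]
tcp_rot: [3.141, -0.001, -0.128]
ft_force: [1.1, -0.4, -0.3]
opening: 0.997
grip_force: 0.0
```

```bash
python3 look.py w4
```

```text
13.425 [ 521.78504001 -122.82490338  403.77661555] [ 3.14135955e+00 -7.04995434e-04 -1.28237789e-01]
ring+16 [(-0.25, np.float64(350.0), np.float64(171.0)), (0, np.float64(297.0), np.float64(165.0)), (0.25, np.float64(244.0), np.float64(172.0)), (0.5, np.float64(196.0), np.float64(190.0)), (0.75, np.float64(156.0), np.float64(219.0))]
ring-16 [(-0.25, np.float64(344.0), np.float64(84.0)), (0, np.float64(296.0), np.float64(78.0)), (0.25, np.float64(248.0), np.float64(84.0)), (0.5, np.float64(204.0), np.float64(102.0)), (0.75, np.float64(168.0), np.float64(130.0))]
index-21 [(-0.25, np.float64(343.0), np.float64(72.0)), (0, np.float64(296.0), np.float64(66.0)), (0.25, np.float64(249.0), np.float64(72.0)), (0.5, np.float64(206.0), np.float64(90.0)), (0.75, np.float64(170.0), np.float64(117.0))]
```

View pics/w4c.png

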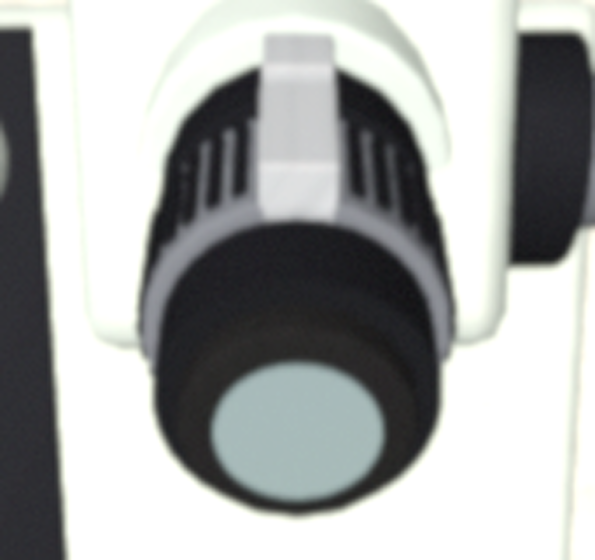

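View pics/w4.png

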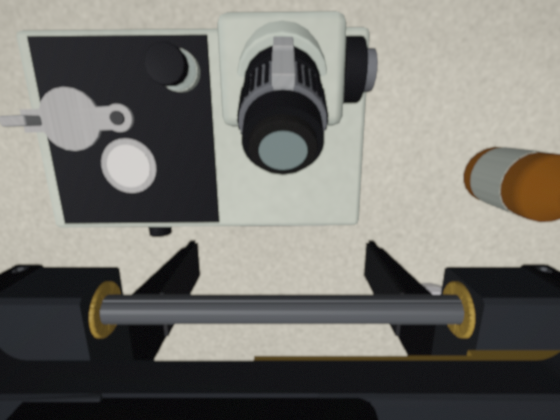

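The ribs are in line: the ring rib is centred at about (298,165) and the collar rib directly above it at (299,50). The cover is fully aside, the window at (129,165) is clear, and the gripper is free of everything. I'm handing in.

```bash
python3 -c "
from cell import env
print(env.job_done())"
```

```text
the job is handed in; nothing more can be done
None
```

I handed the job in after about 13.4 s of robot time. The last camera view showed the cover fully aside with the window clear, the ring's rib in line with the collar rib two clicks down, and the gripper clear of everything; the judge's result was not shown.

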